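# Seat the jig cover on its hidden pin and hold it pressed

## Robot

A 6-joint arm with a two-finger parallel gripper is mounted at the origin on the work surface. World frame = base frame: x ahead of the robot, y to its left, z up, the work surface at z = 0. Lengths are in m, angles in rad, forces in N, time in s.
With the tool pointing down it reaches from about 0.15 to 0.775 m from the base axis. Payload 6.1 kg.
Tool frame: the origin (TCP) lies midway between the tips of the shut fingers; the grasp point (between the pads) lies 19 mm behind it (ctrl.grip_depth is the distance from the TCP to the grasp point, in m); z points along the fingers, y is the line along which they close (so a half turn about z gives the same grasp; the last joint's range is limited). The gripper opens to 85 mm and grips with 20 to 120 N. Pads are 22 mm wide; open, the fingers measure 114 mm over their backs; the gripper's body (76 mm by 85 mm) begins 54 mm behind the grasp point. The pads swing forward as they close: fully open they stand 13 mm farther back than shut.
Start: joints at [-1.29, 0.126, -0.04, 1.405, 0, 1.571], TCP at [0.145, -0.504, 0.231] pointing down, gripper open.
Joint ranges: [-2.72, 2.72], [-0.95, 1.95], [-1.27, 1.35], [-1.78, 2.02], [-1.46, 1.47], [-3.14, 3.14]. Speed limits (rad/s): [2.39, 2.39, 3.01, 3.14, 3.14, 3.14].

## Interface

Orientations are given as a unit quaternion [x, y, z, w].
In Python, from plant import ctrl, eoat, kinematics, read_camera, get_calibration, close_job, search_frame, cut_out, current_time_s, current_joint_positions, current_joint_vel, current_joint_efforts, current_ee_pos, current_tool_rot, current_contact_force, current_wrist_torque, current_finger_gap, current_grasp_force gives the robot as it stands. Calls block until the motion is done:
- ctrl.goto(position, orientation): joint-space move of the TCP to a pose.
- ctrl.move_straight(position, rot=None, v=0.15, guard=None): straight line of the TCP; rot=None keeps the orientation; v is the mean speed in m/s. With guard (N) it stops when the force on the tool has changed by that much, and returns True; else False.
- ctrl.move_joints(angles): joint-space move.
- eoat.set_gripper(opening): finger opening in m; the grip force is fixed at half the most; returns when the fingers have stopped.
- ctrl.wait(seconds).
- kinematics.solve_ik(position, orientation): joint angles nearest the present ones, or None.
- read_camera(name): name is "scene" or "top" or "wrist"; returns (picture, depth): 400x640x3 uint8, red, green, blue; 400x640 float32, m along the optical axis (not along the pixel's ray), 0 where there is no reading.
- get_calibration(name): a dict with "mtx" (3x3 intrinsics, pixels), "dist_coeffs" ([k1, k2, p1, p2, k3] as OpenCV has them; the pictures are not rectified), "R" (3x3) and "t" (3): a world point X has camera coordinates R X + t. Camera axes: x right, y down, z forward; pixel columns grow to the right and rows downward; lengths in m; the calibration is good to about 2 mm. A picture is of the moment at which its call begins: read the wrist's pose just before it. get_calibration takes no time and is no camera call; for the wrist camera it gives the pose at the moment of the call.
A pose or a line that the arm cannot do raises ctrl.MotionError and nothing moves.
- close_job(): hands the job in; it is judged then, once.
Trained networks look in the newest picture that a camera, given by its name, has taken for a name from the list of things; names that differ only in an ending like _2 or _b are one class to them, and where a whole thing is asked for, a point or a joint stands for the part that bears it (a point fixed in the world has none). Each returns a list of dicts, best first, with "score" (0 to 1); they miss things now and then, are a little off and sometimes report something else, mostly with a low value. They report only what shows in the picture. A call takes as long as a camera call.
- search_frame(camera, label): "location" ([column, row] in pixels, amid what is visible of it).
- cut_out(camera, label): "region" (400x640 bool, what is visible of it) and "location" ([column, row] in pixels, amid what is visible of it).
Readings, each from a call of its own:
- current_time_s(): time.
- current_joint_positions(): joint angles.
- current_joint_vel(): joint speeds.
- current_joint_efforts(): joint torques, N m.
- current_ee_pos(): TCP position.
- current_tool_rot(): TCP orientation.
- current_contact_force(): force on the tool from outside, world axes, zero at the start.
- current_wrist_torque(): the same for the moment, N m.
- current_finger_gap(): finger opening in m.
- current_grasp_force(): force on a finger pad.
Only numpy, scipy, OpenCV 4.12 (cv2) and the standard library are available. Lean on these libraries where they do the work, as an engineer would, in place of code of your own. Each camera call takes 0.05 s, during which the arm holds its last target. There are 200 camera calls.

## Task

Take the loose wooden jig cover by its rib and lay it square on the fixture's sprung bed: it hides the locating pin as it goes on, so slide it lightly along the bed's slot until the hole underneath drops over the pin and the cover lies flat on the bed. Then press the cover down until the bed is fully down on its stop, and finish while still holding it pressed there with the gripper. Leave the tin, the sanding block and the spatula where they are.

Things in the scene. Friction and masses are not known exactly. Their poses are not given: they have to be found in the camera images.
- cover: Loose jig cover, about 0.3 kg: plywood block 150 (x) by 110 (y) by 26 mm thick, rib handle on top. A blind round hole, 15 mm wide, 20 mm deep, opens in the middle of the underside (not seen from above). Origin: centre of the underside, on the hole's axis; z up. The same either way round. Starts flat on the bench, rib up.
- rib (a point): Middle of the cover's rib handle, 48 mm above its underside. The rib is centred on the cover, 70 mm long (along x), 22 mm thick (y) and reaches from 26 to 64 mm above the underside.
- fixture: Fixture, fixed to the bench: dark steel base plate 190 (x) by 150 (y) by 12 mm, an aluminium bed on four springs above it, and a fixed steel pin that stands up through the bed's slot. Origin: centre of the underside, on the bench; z up.
- pin_range (a point): Fixed point on the fixture's axis, 52 mm above the bench: the pin's tip lies at this height and y, anywhere from -12 to +12 mm along x from here, new each time (the pin itself is not listed). Pin 12 mm wide, nose tapered over 7 mm to a 5 mm tip. The cover's underside rides at 52 mm on the tip, drops to 40 mm once on. The round pin lets the cover turn.
- bed_top (a point): Centre of the bed's upper face, 40 mm above the bench when unpressed; moves with the bed, axes as the fixture's. Bed: aluminium plate 160 (x) by 120 (y) by 12 mm, slot 45 by 17 mm through its middle along x. The finished cover lies flat on it, long side along x, off its middle along x by as much as the pin is.
- bed (a joint): How far the bed is pressed down, in m: 0 is up (start), 0.006 is fully down on its stop. Sprung: it starts to move at about 6 N (the cover's weight of about 3 N included) and is fully down at about 13 N; it rises again when let go.
- tin: Bystander: upright closed metal tin, 64 mm wide, 75 mm high; origin at the centre of its underside.
- sanding_block: Bystander: cork sanding block, 50 by 85 by 30 mm high; origin at the centre of its underside.
- spatula: Bystander: spatula about 190 mm long lying on the bench along its x axis.

How it is judged:
By the outcome, as a careful person would: the job done as asked, in the order asked, and still so for the second after the job is handed in, while the arm keeps its last pose, push and grip.
It also fails if it takes over 56 s, if anything falls off the work surface, if the arm or the gripper's body presses on something with over 40 N, if the wrist force passes 120 N, or if a joint passes its speed limit or range.

## Working session

There is one attempt and no reset: what is moved stays moved. The work goes in short steps, each a Python script; the robot and the scene stay as the last script left them, time stands still between calls to the robot, and variables do not carry over. Pictures are saved under pics/ and viewed, at most 10 in all, crops included, and the job is handed in when it is done.

```bash
ls; mkdir -p pics; cat > h.py <<'E'
import numpy as np, cv2
from plant import *
def cloud(cam, depth, mask, cal):
    v,u=np.nonzero(mask&(depth>0)); z=depth[v,u]
    n=cv2.undistortPoints(np.c_[u,v].astype(float).reshape(-1,1,2),cal["mtx"],np.array(cal["dist_coeffs"])).reshape(-1,2)
    P=np.c_[n*z[:,None],z]
    return (P-np.array(cal["t"]))@np.array(cal["R"])   # R^T (P-t)
E
python3 - <<'E'
from h import *
ims=[]
for c in("scene","top"):
    cal=get_calibration(c); im,d=read_camera(c); ims.append(im)
    for l in("cover","rib","fixture","bed_top","tin","sanding_block","spatula"):
        for r in cut_out(c,l)[:2]:
            P=cloud(c,d,r["region"],cal)
            s=f"{c} {l} {r['score']:.2f} px {np.round(r['location'])} n{len(P)}"
            if len(P)>20:
                z=P[:,2]; t=np.percentile(z,95); T=P[z>t-.006]
                s+=f" med{np.round(np.median(P,0),3)} z5/50/95 {np.round(np.percentile(z,[5,50,95]),3)} toprect {[np.round(q,3) for q in cv2.minAreaRect(T[:,:2].astype(np.float32)*1000)]}"
            print(s)
cv2.imwrite("pics/a.png",cv2.cvtColor(np.vstack(ims),cv2.COLOR_RGB2BGR)[:, :] if 0 else cv2.resize(cv2.cvtColor(np.vstack(ims),cv2.COLOR_RGB2BGR),(480,600)))
cv2.imwrite("pics/top.png",cv2.cvtColor(ims[1],cv2.COLOR_RGB2BGR))
print(current_time_s(),current_tool_rot())
E
```

```text
pics
plant.py
scene cover 0.65 px [373. 245.] n2320 med[0.547 0.159 0.027] z5/50/95 [0.013 0.027 0.064] toprect [array([527.967, 157.628]), array([22.476, 71.791]), np.float64(71.286)]
scene rib 0.69 px [369. 243.] n2409 med[0.546 0.159 0.027] z5/50/95 [0.008 0.027 0.064] toprect [array([527.967, 157.628]), array([22.476, 71.791]), np.float64(71.286)]
scene fixture 0.82 px [235. 219.] n3108 med[ 0.577 -0.199  0.038] z5/50/95 [0.009 0.038 0.042] toprect [array([ 555.121, -211.648]), array([161.352, 118.878]), np.float64(21.63)]
scene bed_top 0.76 px [230. 211.] n2076 med[ 0.562 -0.209  0.039] z5/50/95 [0.034 0.039 0.042] toprect [array([ 555.05 , -211.466]), array([161.288, 118.559]), np.float64(21.71)]
scene tin 0.58 px [470. 280.] n937 med[0.593 0.397 0.069] z5/50/95 [0.01  0.069 0.077] toprect [array([576.64 , 401.355]), array([55.832, 58.391]), np.float64(50.907)]
scene tin 0.37 px [372. 245.] n2409 med[0.546 0.16  0.027] z5/50/95 [0.008 0.027 0.064] toprect [array([527.967, 157.628]), array([22.476, 71.791]), np.float64(71.286)]
scene sanding_block 0.79 px [475. 241.] n765 med[0.
[... 1410 characters left out ...]
50/95 [0.015 0.073 0.076] toprect [array([575.681, 402.137]), array([53.771, 57.572]), np.float64(10.385)]
top sanding_block 0.97 px [159. 238.] n713 med[0.442 0.405 0.029] z5/50/95 [0.013 0.029 0.032] toprect [array([441.24 , 410.634]), array([50.084, 84.294]), np.float64(2.035)]
top spatula 0.68 px [479. 185.] n998 med[ 0.588 -0.413  0.003] z5/50/95 [0.    0.003 0.019] toprect [array([ 505.616, -407.5  ]), array([17.731, 94.366]), np.float64(82.792)]
top spatula 0.41 px [404. 199.] n3072 med[ 0.556 -0.21   0.039] z5/50/95 [0.035 0.039 0.042] toprect [array([ 556.071, -212.125]), array([160.631, 122.022]), np.float64(21.523)]
0.8 [9.90161441e-01 1.39929696e-01 8.27012192e-06 1.07255620e-05]
```

View pics/a.png

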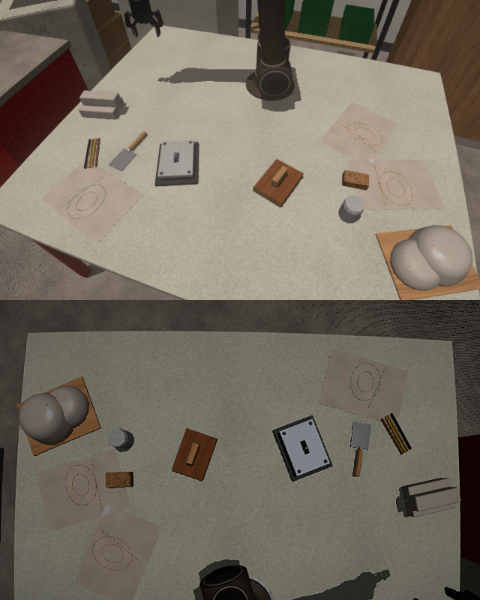

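View pics/top.png

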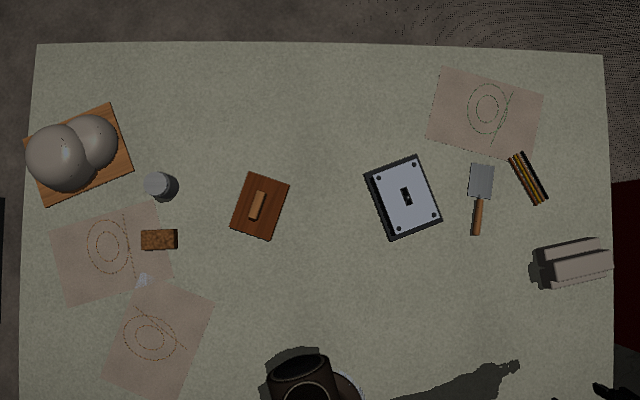

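The top view shows the cover and its rib at about (260,206), and the fixture with its dark slot at (404,198). The tin (160,186), sanding block (159,238) and spatula (479,190) stand clear. Next I look at the fixture with the wrist camera from two places.

```bash
cat >> h.py <<'E'
def quat(deg):
    a=np.radians(deg)/2; return np.array([np.cos(a),np.sin(a),0,0])
def look(tag,labels):
    cal=get_calibration("wrist"); im,d=read_camera("wrist")
    np.savez(f"{tag}.npz",im=im,d=d,**{k:np.array(v) for k,v in cal.items()})
    cv2.imwrite(f"pics/{tag}.png",cv2.cvtColor(im,cv2.COLOR_RGB2BGR))
    C=-np.array(cal["R"]).T@np.array(cal["t"]); print(tag,"cam",np.round(C,3),"axis",np.round(np.array(cal["R"])[2],3))
    for l in labels:
        for r in cut_out("wrist",l)[:2]:
            P=cloud("wrist",d,r["region"],cal)
            if len(P)<20: print(l,"few");continue
            z=P[:,2]; t=np.percentile(z,95); T=P[z>t-.006]
            print(l,round(r["score"],2),np.round(r["location"]),np.round(np.percentile(z,[5,50,95]),4),[np.round(q,2) for q in cv2.minAreaRect(T[:,:2].astype(np.float32)*1000)])
E
python3 - <<'E'
from h import *
ctrl.goto([0.50,-0.192,0.30],quat(21.5)); look("f1",["fixture","bed_top"])
ctrl.move_straight([0.53,-0.22,0.26]); look("f2",["fixture","bed_top"])
print(current_time_s())
E
```

```text
f1 cam [ 0.576 -0.164  0.442] axis [-0.298 -0.117 -0.947]
fixture 0.64 [346. 110.] [0.0109 0.0395 0.041 ] [array([ 554.54, -213.1 ]), array([161.19, 119.95]), np.float64(21.62)]
fixture 0.21 [54. 41.] [0.0071 0.0261 0.0635] [array([522.52, 155.79]), array([19.53, 58.68]), np.float64(72.9)]
bed_top 0.96 [353. 113.] [0.0384 0.0398 0.0412] [array([ 554.54, -213.1 ]), array([161.19, 119.95]), np.float64(21.62)]
f2 cam [ 0.606 -0.192  0.402] axis [-0.299 -0.116 -0.947]
fixture 0.63 [318. 127.] [0.011  0.0395 0.041 ] [array([ 554.94, -212.92]), array([160.45, 120.26]), np.float64(21.62)]
bed_top 0.84 [312. 132.] [0.0385 0.0398 0.0411] [array([ 554.96, -212.97]), array([160.45, 120.16]), np.float64(21.62)]
3.375
```

View pics/f1.png

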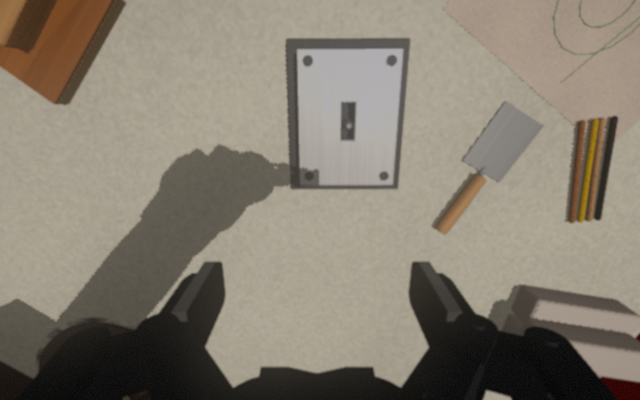

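The bed and its slot are sharp at (350,120), with the pin tip at about (349,125). I take the pin's position from the depth inside the slot in both views.

```bash
python3 - <<'E'
from h import *
a=np.radians(21.62); c=np.array([.5548,-.2130]); ims=[]
for t in("f1","f2"):
    f=np.load(t+".npz"); P=cloud("",f["d"],np.ones((400,640),bool),f)
    x=(P[:,:2]-c)@np.array([[np.cos(a),-np.sin(a)],[np.sin(a),np.cos(a)]])
    m=(abs(x[:,0])<.028)&(abs(x[:,1])<.012); 
    for lo,hi in((.015,.034),(.043,.06),(.047,.06)):
        k=m&(P[:,2]>lo)&(P[:,2]<hi); print(t,lo,k.sum(),np.round(np.c_[x[k],P[k,2]].mean(0)*1000,1) if k.any() else '', np.round(P[k,2].max()*1000,1) if k.any() else '')
    # nadir projection of slot plane: pixel col/row of slot center
    R,tt=f["R"],f["t"]
    for xo in(-.012,0,.012):
        X=np.r_[c+xo*np.array([np.cos(a),np.sin(a)]),.052]
        print(xo,cv2.projectPoints(X.reshape(1,3),cv2.Rodrigues(R)[0],tt,f["mtx"],f["dist_coeffs"])[0].ravel().round(1))
    X=np.r_[c,.052];u,v=cv2.projectPoints(X.reshape(1,3),cv2.Rodrigues(R)[0],tt,f["mtx"],f["dist_coeffs"])[0].ravel().astype(int)
    ims.append(cv2.resize(f["im"][v-30:v+30,u-24:u+24],None,fx=8,fy=8,interpolation=cv2.INTER_NEAREST)); print(t,"crop origin",u-24,v-30)
cv2.imwrite("pics/slot.png",cv2.cvtColor(np.hstack(ims),cv2.COLOR_RGB2BGR))
E
```

```text
f1 0.015 49 [-4.  -2.8 28.1] 33.8
f1 0.043 88 [-3.5  0.4 48.6] 53.2
f1 0.047 58 [-3.7  0.2 50. ] 53.2
-0.012 [348.2 132.7]
0 [348.5 122.4]
0.012 [348.8 111.9]
f1 crop origin 324 92
f2 0.015 39 [-8.7  0.2 27.6] 33.7
f2 0.043 91 [-3.7 -0.  48.6] 53.7
f2 0.047 64 [-3.8 -0.2 49.9] 53.7
-0.012 [318.  154.1]
0 [317.9 143. ]
0.012 [317.9 131.7]
f2 crop origin 293 113
```

View pics/slot.png

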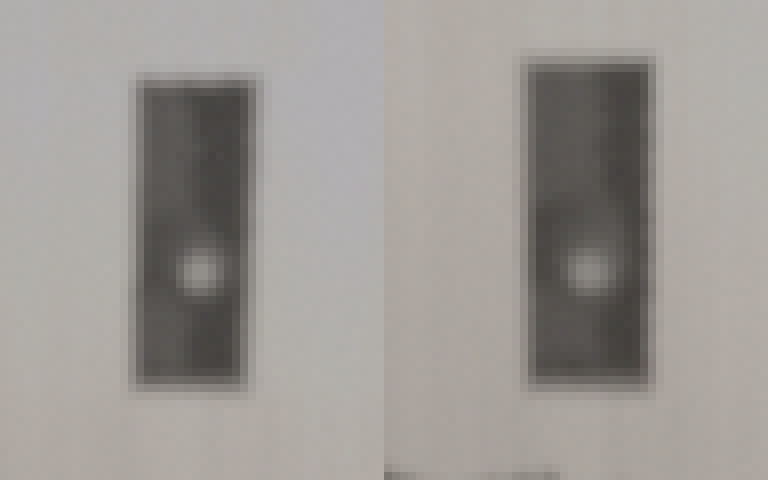

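Pin tip shows at (349,125.5) in f1 and (318.7,146.6) in f2, so both depth and pixels put it at -3.7 mm along the slot. Next, the cover.

```bash
python3 - <<'E'
from h import *
ctrl.goto([0.49,0.17,0.30],quat(-18.3)); look("c1",["cover","rib"])
ctrl.move_straight([0.50,0.167,0.26]); look("c2",["cover","rib"])
print(current_time_s())
for t in("c1","c2"):
    f=np.load(t+".npz"); P=cloud("",f["d"],np.ones((400,640),bool),f)
    P=P[np.hypot(P[:,0]-.529,P[:,1]-.158)<.11]
    for lo,hi in((.060,.068),(.023,.029)):
        k=(P[:,2]>lo)&(P[:,2]<hi);T=P[k]; print(t,k.sum(),np.median(T[:,2]).round(4),[np.round(q,2) for q in cv2.minAreaRect(T[:,:2].astype(np.float32)*1000)])
E
```

```text
c1 cam [0.568 0.142 0.442] axis [-0.304  0.102 -0.947]
cover 0.64 [314. 121.] [0.0245 0.026  0.0637] [array([528.58, 156.87]), array([21.83, 70.55]), np.float64(72.2)]
rib 0.73 [317. 120.] [0.0245 0.026  0.0637] [array([528.58, 156.87]), array([21.83, 70.55]), np.float64(72.2)]
c2 cam [0.578 0.139 0.402] axis [-0.305  0.101 -0.947]
rib 0.93 [316. 131.] [0.0245 0.026  0.0638] [array([528.98, 156.74]), array([21.9 , 69.65]), np.float64(71.19)]
8.1167
c1 1177 0.0636 [array([528.58, 156.88]), array([21.82, 70.54]), np.float64(72.18)]
c1 9515 0.0258 [array([528.66, 156.92]), array([110.1 , 150.24]), np.float64(71.67)]
c2 1405 0.0637 [array([528.99, 156.74]), array([21.89, 69.65]), np.float64(71.09)]
c2 11131 0.0258 [array([528.67, 156.89]), array([110.05, 149.54]), np.float64(71.65)]
```

View pics/c2.png

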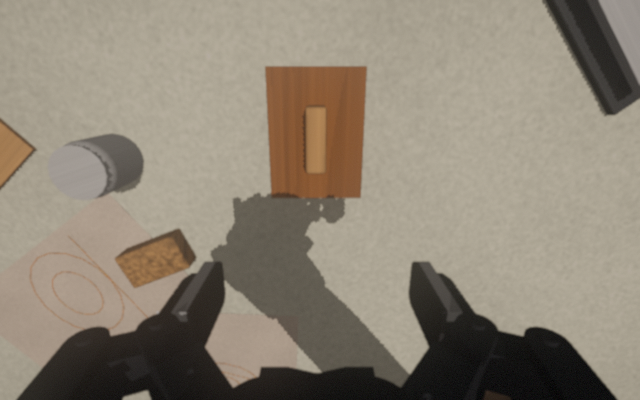

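The picture shows the cover at (316,131), square to the gripper and clear all round; both views agree on (0.5287, 0.1569) at -18.3°. Grasping now.

```bash
python3 - <<'E'
from h import *
c=[.5287,.1569]; q=quat(-18.35)
ctrl.goto(c+[.12],q)
print(ctrl.move_straight(c+[.031],rot=q,v=.1,guard=8), current_ee_pos())
eoat.set_gripper(0.0); print(current_finger_gap(),current_grasp_force(),current_contact_force())
ctrl.move_straight([c[0],c[1],.16],v=.15); ctrl.wait(.2)
print(current_ee_pos(),current_tool_rot(),current_finger_gap(),current_contact_force(),current_wrist_torque(),current_time_s())
look("h1",["cover","rib"])
f=np.load("h1.npz"); P=cloud("",f["d"],np.ones((400,640),bool),f)
a=np.radians(-18.35); x=(P[:,:2]-current_ee_pos()[:2])@np.array([[np.cos(a),-np.sin(a)],[np.sin(a),np.cos(a)]])
k=(P[:,2]>.14)&(P[:,2]<.17)&(abs(x[:,1])<.1)&(x[:,0]>0.02)
print(k.sum(),np.round(np.percentile(x[k],[0.5,1,50,99,99.5],axis=0)*1000,1),np.median(P[k,2]))
k&=abs(x[:,1])<.05
A=np.c_[x[k],np.ones(k.sum())]; print("plane",np.linalg.lstsq(A,P[k,2],rcond=None)[0])
E
```

```text
False [0.52925105 0.15707864 0.03175822]
0.021017932393412625 60.08612036705017 [-0.01583894  0.95519361  2.23451077]
[0.52818101 0.15674698 0.15892946] [ 9.87205018e-01 -1.59453327e-01 -8.51168592e-04  4.04402788e-04] 0.021052695183372872 [ 0.80294728 -0.47226305 -1.83953905] [-0.01074642 -0.04029836 -0.01964509] 11.5917
h1 cam [0.606 0.129 0.301] axis [-0.305  0.101 -0.947]
cover 0.55 [316. 202.] [0.1523 0.1535 0.1915] [array([527.96, 154.89]), array([69.19, 48.91]), np.float64(7.49)]
rib 0.58 [319. 200.] [0.1523 0.1535 0.1915] [array([531.62, 166.31]), array([45.52, 69.8 ]), np.float64(71.61)]
26193 [[ 20.4 -55.8]
 [ 20.8 -55.2]
 [ 50.6  -2. ]
 [ 74.3  51.6]
 [ 74.4  52.1]] 0.1533078965449197
plane [-0.02476909 -0.00080803  0.15466463]
```

View pics/h1.png

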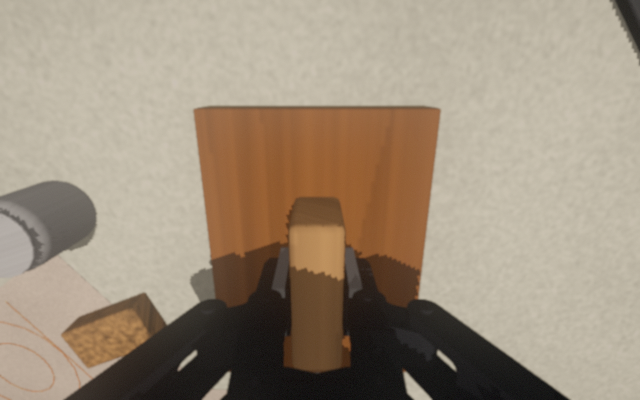

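The cover is held square; its front edge shows at row 107 and its sides run from column 195 to 440. The lateral reading of about -1.8 mm on a centred rib points to camera bias. I hover over the fixture and compare cover and bed in one view.

```bash
cat >> h.py <<'E'
YAW=21.62; a=np.radians(YAW); D=np.array([np.cos(a),np.sin(a)]); L=np.array([-np.sin(a),np.cos(a)])
def local(P,o): return np.c_[(P[:,:2]-o)@D,(P[:,:2]-o)@L,P[:,2]]
E
python3 - <<'E'
from h import *
for t in("f2",):
    f=np.load(t+".npz"); P=local(cloud("",f["d"],np.ones((400,640),bool),f),np.array([.5548,-.2130]))
    k=(abs(P[:,2]-.04)<.005)&(abs(P[:,0])<.08)&(abs(P[:,1])<.06); A=np.c_[P[k,:2],np.ones(k.sum())]; print("bed plane f2",np.linalg.lstsq(A,P[k,2],rcond=None)[0])
pin=np.array([.5548,-.2130])-.0037*D+.001*L
q=quat(YAW)
ctrl.goto([*pin,.15],q); ctrl.move_straight([*pin,.105],rot=q,v=.1); ctrl.wait(.2)
e=current_ee_pos(); print(e-np.r_[pin,.105],current_tool_rot(),current_contact_force(),current_time_s())
look("h2",[])
f=np.load("h2.npz"); P=local(cloud("",f["d"],np.ones((400,640),bool),f),e[:2])
near=(abs(P[:,0])<.11)&(abs(P[:,1])<.085)
k=near&(P[:,2]>.085)&(P[:,2]<.11)&(P[:,0]>.02); T=P[k]
print("cover",np.round(np.percentile(T,[.3,1,50,99,99.7],axis=0)*1000,1))
A=np.c_[T[:,:2],np.ones(len(T))]; print(np.linalg.lstsq(A,T[:,2],rcond=None)[0])
k=near&(P[:,2]>.034)&(P[:,2]<.044); T=P[k]; print("bed",k.sum(),np.round(np.percentile(T,[.3,1,50,99,99.7],axis=0)*1000,1))
E
```

```text
bed plane f2 [-0.00062552  0.00045289  0.03982442]
[ 0.00052231 -0.00020751  0.00091307] [9.82255498e-01 1.87546104e-01 6.56160574e-04 4.06423271e-04] [ 0.14653435  0.36390335 -2.17248164] 16.6167
h2 cam [ 0.628 -0.185  0.248] axis [-0.296 -0.118 -0.948]
cover [[ 20.2 -55.6  86. ]
 [ 20.8 -54.8  93.6]
 [ 50.6  -1.6 100.4]
 [ 73.7  52.1 102.2]
 [ 73.7  52.9 107.6]]
[-0.02266848 -0.00115287  0.10136406]
bed 3691 [[ 72.6 -60.1  37.9]
 [ 72.7 -59.4  38.3]
 [ 78.   -0.5  39.8]
 [ 83.2  57.8  41.5]
 [ 83.2  58.7  41.7]]
```

View pics/h2.png

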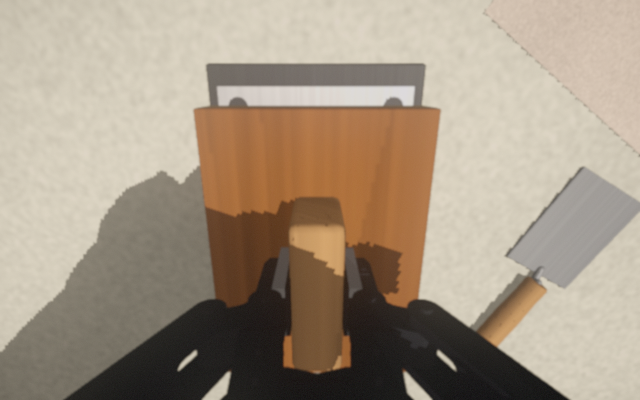

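The picture shows the cover over the bed: cover's front edge at row 107, with a strip of bed visible at rows 85–107. The cover's nose droops 1.3° in the pads, so I tilt the tool to level it, shift slightly (0.7 mm along, 0.8 mm across) and lower lightly.

```bash
cat >> h.py <<'E'
from scipy.spatial.transform import Rotation as Rn
def qt(th): return (Rn.from_rotvec(th*np.r_[L,0])*Rn.from_quat(quat(YAW))).as_quat()
C0=np.array([.5548,-.2130])
def st(m=""): print(m,np.round(current_ee_pos()*1000,2),"F",np.round(current_contact_force(),2),"M",np.round(current_wrist_torque(),2),round(current_time_s(),2))
E
python3 - <<'E'
from h import *
p=C0-.0030*D+.0018*L; q=qt(-.0235)
ctrl.move_straight([*p,.100],rot=q,v=.05); ctrl.wait(.2); st("hover")
g=ctrl.move_straight([*p,.068],rot=q,v=.025,guard=2.5); st(g); ctrl.wait(.2); st()
e=current_ee_pos(); look("d1",[])
f=np.load("d1.npz"); P=local(cloud("",f["d"],np.ones((400,640),bool),f),e[:2])
z0=e[2]; near=(abs(P[:,0])<.11)&(abs(P[:,1])<.05)
k=near&(P[:,2]>z0-.012)&(P[:,2]<z0+.005)&(P[:,0]>.04); T=P[k]
A=np.c_[T[:,:2],np.ones(len(T))]; s=np.linalg.lstsq(A,T[:,2],rcond=None)[0]; print(s,"front z",s[2]+.075*s[0], np.percentile(T[:,0],99.7))
k=near&(P[:,2]>.034)&(P[:,2]<.043)&(P[:,0]>.0735);print("bed front",np.percentile(P[k,0],99.7))
E
```

```text
hover [ 551.51 -212.48  100.23] F [-0.41  0.36 -2.57] M [-0.02  0.05  0.02] 17.12
True [ 551.37 -212.29   72.28] F [2.33 0.21 4.19] M [-0.09  0.09  0.05] 18.12
 [ 551.29 -212.27   72.16] F [ 3.56 -0.05  4.14] M [-0.3  -0.34 -0.  ] 18.32
d1 cam [ 0.625 -0.185  0.217] axis [-0.277 -0.109 -0.955]
[0.00550219 0.00017641 0.06730183] front z 0.06771449804574495 0.07385207236180473
bed front 0.08272683251296736
```

It dropped over the pin first time: the underside is at about 41 mm and nearly flat. Next I level the cover and press in steps, watching force and height.

```bash
python3 - <<'E'
from h import *
p=C0-.0030*D+.0018*L; q=qt(-.018)
z=.0705
while z>.055:
    ctrl.move_straight([*p,z],rot=q,v=.02); ctrl.wait(.15); st(round(z,4))
    if current_contact_force()[2]>20: break
    z-=.0015
look("p1",[])
e=current_ee_pos(); f=np.load("p1.npz"); P=local(cloud("",f["d"],np.ones((400,640),bool),f),e[:2])
k=(P[:,0]>.04)&(P[:,0]<.073)&(abs(P[:,1])<.05)&(abs(P[:,2]-e[2])<.015); T=P[k]
print("top plane",np.linalg.lstsq(np.c_[T[:,:2],np.ones(len(T))],T[:,2],rcond=None)[0])
k=(P[:,0]>.0755)&(P[:,0]<.081)&(abs(P[:,1])<.05)&(P[:,2]>.02)&(P[:,2]<.045); print("bed z",np.median(P[k,2]),k.sum(), current_finger_gap(),current_grasp_force())
E
```

```text
0.0705 [ 551.56 -212.31   70.63] F [1.74 1.04 5.76] M [ 0.09 -0.04 -0.08] 18.77
0.069 [ 551.58 -212.28   69.34] F [2.38 0.86 6.33] M [ 0.12  0.12 -0.07] 19.17
0.0675 [ 551.68 -212.27   68.09] F [2.25 1.68 6.65] M [ 0.17  0.25 -0.07] 19.57
0.066 [ 551.71 -212.25   66.82] F [2.13 1.73 9.46] M [ 0.23  0.43 -0.03] 19.97
0.0645 [ 552.2  -212.1    65.64] F [3.   2.01 9.58] M [ 0.46 -0.01 -0.05] 20.37
0.063 [ 552.2  -212.11   65.32] F [-0.66  3.76 17.36] M [ 0.7   0.69 -0.02] 20.77
0.0615 [ 552.24 -212.12   65.27] F [-4.89  4.68 27.09] M [ 1.01  1.5  -0.04] 21.17
p1 cam [ 0.626 -0.184  0.209] axis [-0.278 -0.112 -0.954]
top plane [-0.00290697  0.00012853  0.05998981]
bed z 0.03376089611890589 2121 0.020882882690968087 63.504542112350464
```

View pics/p1.png

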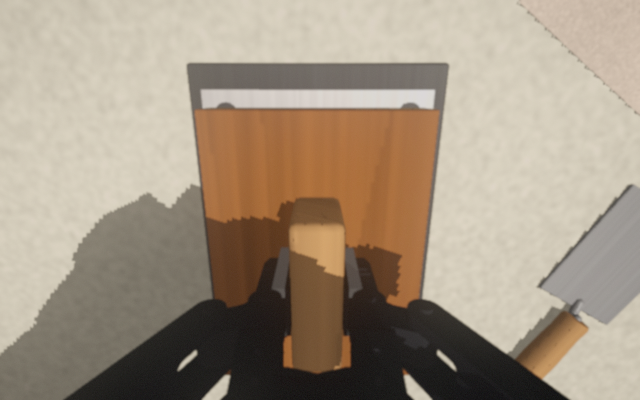

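The cover lies square on the bed with an even bed strip at rows 90–108. Height has stalled at 65.3 mm with 27 N on the tool, the bed reads 33.8 mm (6 mm down) and the cover top 60.0 mm, so it is flat on its stop. I check that it holds, then hand in.

```bash
python3 - <<'E'
from h import *
ctrl.wait(.8); st("hold")
if 15<current_contact_force()[2]<38: print(close_job())
E
```

```text
hold [ 552.26 -212.13   65.28] F [-4.43  4.64 27.  ] M [ 1.04  1.53 -0.01] 22.02
the job is handed in; nothing more can be done
None
```

The cover went over the pin on the first lowering, so no slide along the slot was needed; it lies flat and square on the bed, which is pressed down onto its stop with about 27 N, and I handed the job in at 22 s still holding it there, with the tin, sanding block and spatula left alone.

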